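# Close the balance's draft shield and tare

### The job

The empty beaker on the balance is ready to be tared: with the fingertips, push the draft shield's two open glass doors (the top one and the one on the right-hand side, seen from the robot) fully shut, and only then press the tare key, the long bar key in front of the display, and let it come up again. Go gently, press no other key, and leave the beaker, the shut left door and the things on the bench where they are.

Things in the scene. Friction and masses are not known exactly. Their poses are not given: they have to be found in the camera images.
- balance: Laboratory balance, fixed (heavy), white, 353 (x) x 210 (y) mm. Origin on the bench under the pan's centre; x points from its front (keys, towards the robot) to its back, y to its left, z up. Front deck at z 65 mm with display and keys; behind it the glass chamber, x -93 to 88, y -100 to 100, frame top at z 216 mm; then a closed white housing to x 165, z 211 mm
- pan_top (a point): Centre of the round steel pan's top, 90 mm across, inside the chamber, 78 mm above the bench
- top_door (a joint): Top door, a flat glass pane lying on the chamber, slides along the balance's x. 0 = shut (against a stop at the front), positive = open towards the back, m, at most 0.11. Starts 0.05 to 0.09 open. Stays where it is left; sliding takes about 1.5 N plus 6 N per m/s
- top_grip (a point): Middle of the upper edge of the top door's grip, which moves with the door: an upright black bar standing on the door's front edge, 8 mm thick (x) x 70 mm wide (y), rising 21 mm above the pane (pane's upper face at z 221.5, bar's top at z 243 mm of the balance). At balance x -76, y 0 mm when shut
- right_door (a joint): Right side door (the balance's -y side), an upright glass pane sliding along the balance's x. 0 = shut (against a stop at the front), positive = open towards the back, m, at most 0.11. Starts 0.05 to 0.09 open. Stays where it is left; sliding takes about 1.5 N plus 6 N per m/s
- right_grip (a point): Middle of the upper edge of the right door's grip, which moves with the door: an upright black fin near the pane's front edge, 8 mm thick (x), standing out 34 mm sideways from the glass (balance y -100.5 to -134.5 mm), from z 130 up to 205 mm. The point is at balance x -82, y -118, z 205 mm when shut; free space around the fin but for the glass
- left_door (a joint): Left side door (the balance's +y side), mirror image of the right one, shut (0) from the start, m, positive = open
- tare_key (a joint): Travel of the tare key, m: 0 = up, 0.004 = fully down; a spring brings it back. Fully down takes about 5 N (1 N to start)
- tare_key_top (a point): Centre of the top of the tare key: a white bar 66 mm wide (y) x 20 mm deep (x) in the middle of the row of keys, standing 6.5 mm proud of the deck, at balance x -167, y 0, z 71.5 mm when up. It goes straight down
- power_key (a joint): Travel of the power key, m: a 16 mm square white key like the tare key but at balance y +78 mm; not to be pressed
- print_key (a joint): Travel of the print key, m: a 16 mm square white key at balance y -78 mm; not to be pressed
- beaker: Empty glass beaker on the pan inside the chamber, 42 mm across, 58 mm high; origin at the centre of its underside
- flask: Empty conical glass flask on the bench beside the balance, 64 mm across the foot, 105 mm high; origin at the centre of its underside
- weight: Steel calibration weight with a knob on the bench beside the balance, 34 mm across, 46 mm high; origin at the centre of its underside
- jar: Amber glass jar with a white cap on the bench beside the balance, 48 mm across, 85 mm high; origin at the centre of its underside

How it is judged:
By the outcome, as a careful person would: the job done as asked, in the order asked, and still so for the second after the job is handed in, with the robot touching nothing.
It also fails if it takes over 48 s, if anything falls off the work surface, if the arm or the gripper's body presses on something with over 40 N, if the wrist force passes 120 N, or if a joint passes its speed limit or range.

### The arm

A 7-joint arm with a two-finger parallel gripper is mounted at the origin on the work surface. World frame = base frame: x ahead of the robot, y to its left, z up, the work surface at z = 0. Lengths are in m, angles in rad, forces in N, time in s.
With the tool pointing down it reaches from about 0.4 to 0.85 m from the base axis. Payload 10.4 kg.
Tool frame: the origin (TCP) lies midway between the tips of the shut fingers; the grasp point (between the pads) lies 19 mm behind it (manip.pinch_z is the distance from the TCP to the grasp point, in m); y points along the fingers, x is the direction in which the jaws open and shut, and the axes are right-handed (so a half turn about y gives the same grasp; the last joint's range is limited). The gripper opens to 85 mm and grips with 20 to 120 N. Pads are 22 mm wide; open, the fingers measure 114 mm over their backs; the gripper's body (76 mm by 85 mm) begins 54 mm behind the grasp point. The pads swing forward as they close: fully open they stand 13 mm farther back than shut.
Start: joints at [1.218, 0.332, -0.065, 1.46, 0.022, 1.35, -0.088], TCP at [0.202, -0.591, 0.231] pointing down, gripper open.
Joint ranges: [-2.6, 2.6], [-0.5, 2.12], [-1.47, 1.34], [0.16, 2.42], [-1.27, 4.41], [0.06, 2.06], [-2.6, 2.6]. Speed limits (rad/s): [2.22, 2.22, 2.79, 2.79, 3.14, 3.14, 3.14].

### API

Orientations are given as a unit quaternion [x, y, z, w].
In Python, from workcell import manip gives the robot as it stands.
- The arm moves only by the shell command python3 -m pendant 'ROWS' [OPENING] [FORCE]. ROWS is a JSON object of lists of equal length, an entry for each row: "offset": the shift along the tool's x, y, z scaled (see below), a list of three; "turn": the turn, a rotation vector about the tool's x, y, z scaled (see below), a list of three. A call has 1 to 12 rows; each row is the pose to reach, as a shift and turn from the pose measured when the call began, along the tool's axes at that moment; what a row does not reach only later rows make up. The controller multiplies each number of a shift by 200 mm and each number of a turn by 45 degrees. A row lasts 1/8 s, in which the tool goes at most 62.5 mm and 10.7 degrees, less where a joint would pass 70% of its speed; a pose out of reach is approached as far as the arm can. A call with a number of a shift or a turn outside -1 to 1 is refused whole. A call with a gripper value outside its range is refused whole. OPENING is the opening in per cent of the stroke, from 0 (shut) to 100 (fully open), set as the call begins (- or left out, the last holds). The fingers move at their own pace and stop on an object; FORCE is the grip in N (left out, the last holds). Time passes only in rows, so rows that repeat a pose let the fingers close. It gives the time, the measured TCP pose, the force and the opening at its end, in the units of the state.
- manip.get_obs(): the state, without advancing time (a new reading comes with each control period).
- manip.camera(name): name is "scene" or "side" or "wrist"; returns (picture, depth): 384x512x3 uint8, red, green, blue; 384x512 float32, m along the optical axis (not along the pixel's ray), 0 where there is no reading.
- manip.camera_model(name): a dict with "intrinsics" (3x3 intrinsics, pixels), "R" (3x3) and "t" (3): a world point X has camera coordinates R X + t; the wrist camera has in their place "tool_from_camera" (4x4, takes a point from camera to tool coordinates, whose origin is the TCP and whose axes are the tool frame's). Camera axes: x right, y down, z forward; pixel columns grow to the right and rows downward; lengths in m; the calibration is good to about 2 mm. A picture is of the moment at which its call begins: read the wrist's pose just before it. camera_model takes no time and is no camera call.
- manip.hand_in(): hands the job in, once; it reports no verdict.
The state is a dict: "clock": time; "joint_pos": joint angles; "joint_velocities": joint speeds; "tau": joint torques, N m; "position": TCP position; "ee_rot": TCP orientation; "ft_force": force on the tool from outside, world axes, zero at the start; "torque": the same for the moment, N m; "grip_width": opening from 0.0 (shut) to 1.0 (fully open).
Only numpy, scipy, OpenCV 4.12 (cv2) and the standard library are available. Lean on these libraries where they do the work, as an engineer would, in place of code of your own. Each camera call takes 0.05 s, during which the arm holds its last target. There are 200 camera calls.

## Working session

There is one attempt and no reset: what is moved stays moved. The work goes in short steps, Python scripts to look and compute and a shell command to move; the robot and the scene stay as the last step left them, time stands still between calls to the robot, and variables do not carry over. Pictures are saved under pics/ and viewed, about 8 in all and at most 12, crops included, and the job is handed in when it is done.

```bash
mkdir -p pics; ls
cat > h.py <<'E'
from workcell import manip
import numpy as np, cv2
from scipy.spatial.transform import Rotation as Rn
def pts(name):
    o=manip.get_obs(); im,d=manip.camera(name); m=manip.camera_model(name)
    K=np.array(m["intrinsics"]); v,u=np.mgrid[:384,:512]
    c=np.stack([(u-K[0,2])/K[0,0]*d,(v-K[1,2])/K[1,1]*d,d],-1)
    if name=="wrist":
        T=np.array(m["tool_from_camera"]); c=c@T[:3,:3].T+T[:3,3]
        w=c@Rn.from_quat(o["ee_rot"]).as_matrix().T+np.array(o["position"])
    else: w=(c-np.array(m["t"]))@np.array(m["R"])
    w[d==0]=np.nan
    return im,d,w
E
python3 - <<'E'
from h import *
o=manip.get_obs(); print(o)
ims=[]
for n in("scene","side"):
    im,d,w=pts(n); np.save(n+"_w.npy",w); cv2.imwrite(n+".png",im[...,::-1]); ims.append(im)
    m=manip.camera_model(n); print(n,-np.array(m["R"]).T@m["t"])
    cv2.imwrite(f"pics/{n}0.png",cv2.resize(im[...,::-1],(800,600)))
E
```

```text
pics
{'clock': 0.0, 'joint_pos': array([ 1.21838318,  0.33286595, -0.06469116,  1.46092851,  0.02160015,
        1.3498932 , -0.08849569]), 'joint_velocities': array([-0.00044676, -0.00024308,  0.00048609,  0.00059733, -0.00069807,
       -0.00189237,  0.0005879 ]), 'tau': array([-3.12853138e-05, -6.25450087e+01,  4.93052183e-02, -3.91589999e+01,
        1.62690767e-02,  1.01172557e-02, -6.07309062e-05]), 'position': array([ 0.20228766, -0.59096989,  0.23052572]), 'ee_rot': array([-0.57503227,  0.41154785, -0.41071586,  0.57556819]), 'ft_force': array([-0.55690778, -0.06064613,  0.3072162 ]), 'torque': array([5.04923307e-03, 1.34994759e-06, 2.74403251e-02]), 'grip_width': 0.9959141671193676}
scene [ 0.46127227 -0.13389106  0.86421407]
side [0.34708679 0.21583424 0.95359266]
```

View pics/scene0.png

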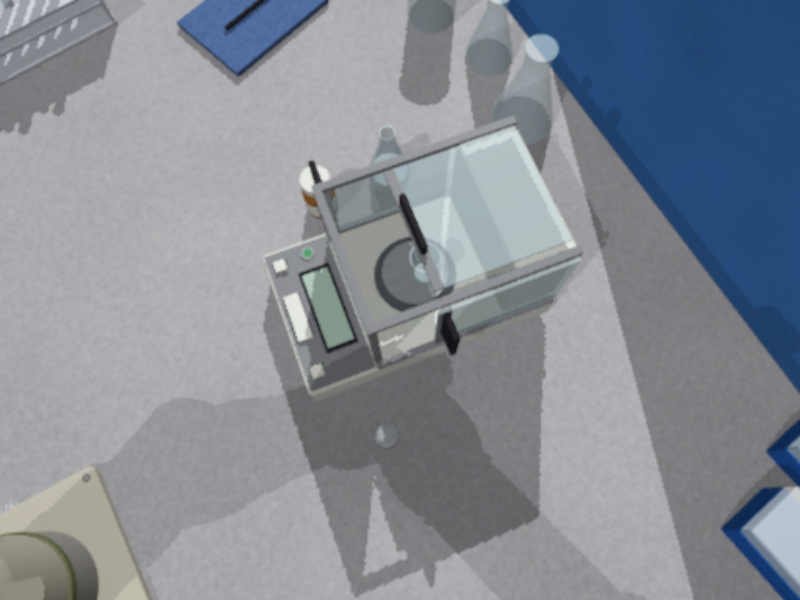

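View pics/side0.png

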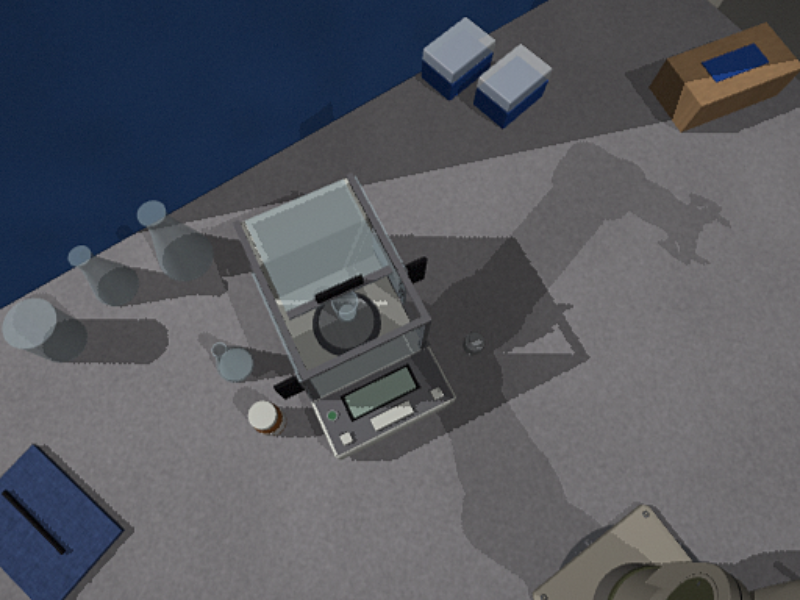

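The views show the balance yawed: in the scene image (800x600), the keys are at (280,266), (298,317) and (317,371), the top grip at (413,222), the right fin at (451,333) and the weight at (387,435). The side view matches: tare (392,416), top grip (340,289), right fin (417,270).

```bash
cat > m.py <<'E'
from h import *
s=.64
seeds={"scene":dict(pow=(280,266),tare=(298,317),prt=(317,371),top=(413,222),right=(451,333),left=(315,172)),
"side":dict(pow=(346,438),tare=(392,416),prt=(437,394),top=(340,289),right=(417,270),left=(288,387))}
for n in seeds:
    im=cv2.imread(n+".png"); w=np.load(n+"_w.npy"); hsv=cv2.cvtColor(im,cv2.COLOR_BGR2HSV)
    m=manip.camera_model(n); K=np.array(m["intrinsics"]);R=np.array(m["R"]);C=-R.T@np.array(m["t"])
    def cast(u,v,z):
        r=R.T@np.linalg.inv(K)@[u,v,1]; return C+r*(z-C[2])/r[2]
    P={}
    for k,(u,v) in seeds[n].items():
        u,v=int(u*s),int(v*s); key=k in("pow","tare","prt")
        msk=(im.min(-1)>(150 if n=="scene" else 125)) if key else (im.max(-1)<60)
        _,lab=cv2.connectedComponents(msk.astype(np.uint8)); 
        sub=lab[v-6:v+7,u-6:u+7]; l=np.bincount(sub[sub>0]).argmax(); L=lab==l
        z=w[...,2][L]
        if key:
            vv,uu=np.nonzero(L); p=cast(uu.mean(),vv.mean(),.0715); P[k]=p
            print(n,k,L.sum(),p.round(4),"depthz",np.nanmedian(z).round(4))
        else:
            zt={"top":.243}.get(k,.205); T=L&(abs(w[...,2]-zt)<.006)
            vv,uu=np.nonzero(T); c=np.array([cast(a,b,zt)[:2] for a,b in zip(uu,vv)])
            (cx,cy),wh,a=cv2.minAreaRect(c.astype(np.float32)*1000)
            print(n,k,L.sum(),T.sum(),"rect",round(cx,1),round(cy,1),np.round(wh,1),round(a,1),"mean",c.mean(0).round(4),"z",np.nanpercentile(z,[5,50,95]).round(3))
            P[k]=np.r_[cx/1e3,cy/1e3]
    d=(P["pow"]-P["prt"])[:2]; y=d/np.linalg.norm(d); x=np.array([y[1],-y[0]])
    O=P["tare"][:2]+.167*x
    print("keydist",np.linalg.norm(d).round(4),"yaw",np.degrees(np.arctan2(x[1],x[0])).round(2),"O",O.round(4))
    for k in("top","right","left"): print(k,"bal xy",((P[k][:2]-O)@np.c_[x,y]).round(4))
E
python3 m.py
```

```text
scene pow 67 [0.456  0.2181 0.0715] depthz 0.0706
scene tare 319 [0.4445 0.1413 0.0715] depthz 0.0707
scene prt 45 [0.4324 0.0646 0.0715] depthz 0.071
scene top 198 173 rect 604.2 114.6 [69.2  8.2] 81.5 mean [0.6043 0.1139] z [0.233 0.242 0.244]
scene right 201 94 rect 586.8 -0.5 [33.8  8.6] 82.8 mean [ 5.868e-01 -5.000e-04] z [0.145 0.196 0.206]
scene left 39 39 rect 545.3 244.3 [26.4  5.3] 79.2 mean [0.545 0.244] z [0.203 0.204 0.206]
keydist 0.1553 yaw -8.74 O [0.6096 0.1159]
top bal xy [-0.0052 -0.0021]
right bal xy [-0.0049 -0.1186]
left bal xy [-0.0831  0.1171]
side pow 41 [0.4564 0.218  0.0715] depthz 0.0726
side tare 202 [0.445  0.1436 0.0715] depthz 0.072
side prt 15 [0.432  0.0647 0.0715] depthz 0.0723
side top 212 123 rect 605.4 117.3 [68.4  8.6] 81.5 mean [0.6056 0.117 ] z [0.223 0.241 0.245]
side right 170 56 rect 588.5 1.1 [31.7  9.7] 81.1 mean [0.5888 0.001 ] z [0.133 0.186 0.207]
side left 262 70 rect 543.0 237.0 [48.3 11.6] 70.6 mean [0.5442 0.2422] z [0.069 0.173 0.207]
keydist 0.1553 yaw -9.05 O [0.6099 0.1173]
top bal xy [-0.0045 -0.0008]
right bal xy [-0.0029 -0.1181]
left bal xy [-0.0849  0.1077]
```

Both views agree: keys 155 mm apart (156 expected), yaw about -8.8°, origin about (0.610, 0.1165), top door about 71 mm open, right about 78 mm. The first move shuts and raises the gripper and heads for the space behind the right fin.

```bash
cat > go.py <<'E'
# usage: go.py bx by z  -> tool offset (scaled) to balance point, and turn y (scaled) to make tool x along balance x
import sys; from h import *
a=np.radians(-8.85); O=np.array([.6098,.1166]); B=np.array([[np.cos(a),-np.sin(a)],[np.sin(a),np.cos(a)]])
o=manip.get_obs(); R=Rn.from_quat(o["ee_rot"]).as_matrix(); p=np.array(o["position"])
print("t",round(o["clock"],2),"bal",(B.T@(p[:2]-O)).round(4),p[2].round(4),"F",B.T@o["ft_force"][:2].round(2),o["ft_force"][2].round(2))
yaw=np.degrees(np.arctan2(R[1,0],R[0,0])); tilt=np.degrees(np.arccos(-R[2,1]))
b=np.array(list(map(float,sys.argv[1:4]))); w=np.r_[O+B@b[:2],b[2]]
print("offset",(R.T@(w-p)/.2).round(3),"turn y",round((yaw+8.85)/45,3),"tilt",tilt.round(2), "j",o["joint_pos"].round(2))
E
python3 -c "
from h import *
print(manip.camera_model('wrist')['tool_from_camera'])"
python3 go.py .03 -.122 .30
python3 -m pendant '{"offset":[[-0.05,-0.05,0.08],[-0.11,-0.1,0.16],[-0.17,-0.15,0.25],[-0.23,-0.2,0.33],[-0.28,-0.25,0.42],[-0.34,-0.3,0.5],[-0.4,-0.33,0.58],[-0.45,-0.35,0.67],[-0.51,-0.35,0.75],[-0.57,-0.35,0.83],[-0.62,-0.35,0.92],[-0.68,-0.35,1.0]],"turn":[[0,-0.08,0],[0,-0.16,0],[0,-0.25,0],[0,-0.33,0],[0,-0.42,0],[0,-0.5,0],[0,-0.58,0],[0,-0.67,0],[0,-0.75,0],[0,-0.83,0],[0,-0.92,0],[0,-1.0,0]]}' 0 20
python3 go.py .03 -.122 .30
```

```text
[[ 9.99999894e-01 -1.30498374e-06 -4.60683918e-04  3.88923160e-04]
 [ 4.42176398e-04 -2.77889081e-01  9.60613066e-01 -1.42804025e-01]
 [-1.29272615e-04 -9.60613168e-01 -2.77889051e-01  7.19140041e-02]
 [ 0.00000000e+00  0.00000000e+00  0.00000000e+00  1.00000000e+00]]
t 0.1 bal [-0.2938 -0.7619] 0.2306 F [-0.27192089 -0.98354412] 0.07
offset [-2.078 -0.345  2.922] turn y -1.383 tilt 0.07 j [ 1.22  0.33 -0.06  1.46  0.02  1.35 -0.09]
clock: 1.6
position: [0.3484, -0.3965, 0.3006]
ee_rot: [-0.689, 0.158, -0.158, 0.69]
ft_force: [-0.5, 0.7, 0.2]
grip_width: 0.002
t 1.6 bal [-0.1793 -0.5472] 0.3006 F [-0.58197908  0.61781903] 0.15
offset [0.38  0.005 2.339] turn y -0.378 tilt 0.08 j [ 1.04  0.11 -0.29  1.59  0.03  1.45  0.29]
```

```bash
python3 -m pendant '{"offset":[[0.02,0,0.12],[0.04,0,0.25],[0.06,0,0.37],[0.08,0,0.5],[0.1,0,0.62],[0.12,0,0.75],[0.14,0,0.87],[0.16,0,1.0]],"turn":[[0,-0.04,0],[0,-0.08,0],[0,-0.12,0],[0,-0.17,0],[0,-0.22,0],[0,-0.28,0],[0,-0.34,0],[0,-0.378,0]]}'
python3 go.py .03 -.122 .30
```

```text
clock: 2.6
position: [0.4653, -0.2292, 0.3007]
ee_rot: [-0.705, 0.054, -0.053, 0.706]
ft_force: [0.1, -0.5, -0.1]
grip_width: -0.001
t 2.6 bal [-0.0896 -0.3639] 0.3007 F [ 0.16739107 -0.49008186] -0.14
offset [0.601 0.005 1.208] turn y 0.003 tilt 0.09 j [ 0.82  0.1  -0.48  1.61  0.05  1.45  0.18]
```

```bash
python3 -m pendant '{"offset":[[0.1,0,0.12],[0.2,0,0.25],[0.3,0,0.37],[0.4,0,0.5],[0.5,0,0.62],[0.6,0,0.75],[0.7,0,0.87],[0.75,0,1.0]],"turn":[[0,0,0],[0,0,0],[0,0,0],[0,0,0],[0,0,0],[0,0,0],[0,0,0],[0,0,0]]}'
python3 go.py .03 -.122 .30
```

```text
clock: 3.6
position: [0.6449, -0.0527, 0.3002]
ee_rot: [-0.704, 0.054, -0.053, 0.706]
ft_force: [0.1, -0.2, 0.7]
grip_width: -0.001
t 3.6 bal [ 0.0607 -0.1619] 0.3002 F [ 0.18359925 -0.20418451] 0.74
offset [-0.153  0.002  0.2  ] turn y 0.003 tilt 0.14 j [ 0.43  0.42 -0.6   1.26  0.23  1.53 -0.29]
```

```bash
python3 -m pendant '{"offset":[[-0.03,0,0.06],[-0.06,0,0.12],[-0.08,0,0.19],[-0.08,0.1,0.195],[-0.08,0.22,0.195],[-0.08,0.34,0.195],[-0.08,0.46,0.195],[-0.08,0.56,0.195],[-0.08,0.63,0.195],[-0.08,0.63,0.195]],"turn":[[0,0,0],[0,0,0],[0,0,0],[0,0,0],[0,0,0],[0,0,0],[0,0,0],[0,0,0],[0,0,0],[0,0,0]]}'
python3 go.py -.067 -.123 .172
python3 -c "
from h import *
im=manip.camera('wrist')[0]; cv2.imwrite('pics/w1.png',im[...,::-1])"
```

```text
clock: 4.85
position: [0.6344, -0.0116, 0.1736]
ee_rot: [-0.704, 0.055, -0.053, 0.706]
ft_force: [-0.4, -0.2, 0.5]
grip_width: -0.002
t 4.85 bal [ 0.044  -0.1229] 0.1736 F [-0.33701387 -0.30548593] 0.51
offset [-0.555  0.009  0.001] turn y 0.003 tilt 0.18 j [ 0.4   0.46 -0.6   1.48  0.26  1.29 -0.38]
```

View pics/w1.png

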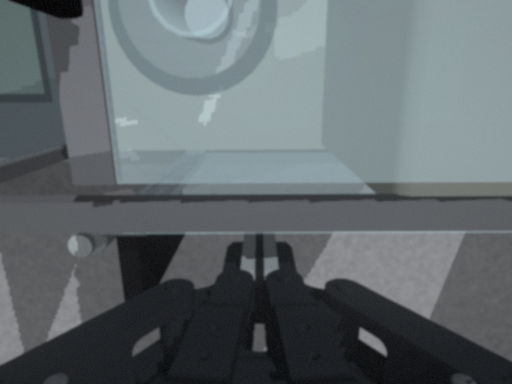

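Wrist view: shut fingers (col 262) hang clear behind the black fin (cols 120-185) and outside the glass (row 235); the weight at (80,245) lies far below. Push starts.

```bash
python3 -m pendant '{"offset":[[-0.05,0,0],[-0.1,0,0],[-0.14,0,0],[-0.17,0,0],[-0.2,0,0],[-0.23,0,0],[-0.27,0,0],[-0.31,0,0],[-0.35,0,0],[-0.39,0,0],[-0.43,0,0],[-0.47,0,0]],"turn":[[0,0,0],[0,0,0],[0,0,0],[0,0,0],[0,0,0],[0,0,0],[0,0,0],[0,0,0],[0,0,0],[0,0,0],[0,0,0],[0,0,0]]}'
python3 go.py -.067 -.123 .172
python3 -m pendant '{"offset":[[-0.01,0,0],[-0.02,0,0],[-0.03,0,0],[-0.04,0,0]],"turn":[[0,0,0],[0,0,0],[0,0,0],[0,0,0]]}'
python3 go.py -.067 -.123 .172
```

```text
clock: 6.4
position: [0.5413, 0.0026, 0.1746]
ee_rot: [-0.704, 0.054, -0.053, 0.706]
ft_force: [0.5, -2.9, -0.5]
grip_width: 0.003
t 6.4 bal [-0.0501 -0.1232] 0.1746 F [ 0.92571055 -2.76044561] -0.52
offset [-0.084  0.013  0.001] turn y 0.003 tilt 0.13 j [ 0.48  0.25 -0.65  1.73  0.16  1.21 -0.36]
clock: 6.9
position: [0.5334, 0.0039, 0.1746]
ee_rot: [-0.704, 0.054, -0.053, 0.706]
ft_force: [1.8, -0.1, 0.3]
grip_width: 0.002
t 6.9 bal [-0.0581 -0.1231] 0.1746 F [1.78626251 0.22752198] 0.26
offset [-0.044  0.013  0.001] turn y 0.003 tilt 0.14 j [ 0.49  0.23 -0.65  1.75  0.15  1.21 -0.36]
```

```bash
python3 -m pendant '{"offset":[[-0.01,0,0],[-0.02,0,0],[-0.03,0,0]],"turn":[[0,0,0],[0,0,0],[0,0,0]]}'
python3 go.py -.067 -.123 .172
python3 -m pendant '{"offset":[[-0.01,0,0],[-0.02,0,0]],"turn":[[0,0,0],[0,0,0]]}'
python3 go.py -.067 -.123 .172
```

```text
clock: 7.28
position: [0.5276, 0.0048, 0.1746]
ee_rot: [-0.704, 0.054, -0.053, 0.706]
ft_force: [10.6, -2.0, -3.6]
grip_width: 0.002
t 7.28 bal [-0.064  -0.1231] 0.1746 F [10.73517028 -0.3728527 ] -3.55
offset [-0.015  0.013  0.001] turn y 0.003 tilt 0.12 j [ 0.49  0.22 -0.66  1.76  0.14  1.21 -0.36]
clock: 7.52
position: [0.5275, 0.0049, 0.1749]
ee_rot: [-0.704, 0.051, -0.057, 0.706]
ft_force: [30.8, -2.2, -20.9]
grip_width: -0.003
t 7.53 bal [-0.0642 -0.1231] 0.1749 F [30.81745428  2.53134588] -20.87
offset [-0.014  0.015  0.   ] turn y 0.002 tilt 0.52 j [ 0.49  0.21 -0.66  1.77  0.14  1.2  -0.35]
```

Right door stopped hard with the TCP at x -64 mm (expected -78 + 14), so it is shut. Back off, lift and cross to behind the top grip.

```bash
python3 -m pendant '{"offset":[[0.03,0,0],[0.08,0,0],[0.12,0,0],[0.12,-0.12,0],[0.12,-0.3,0],[0.12,-0.48,0],[0.14,-0.6,0.04],[0.24,-0.63,0.16],[0.34,-0.63,0.3],[0.44,-0.63,0.44],[0.52,-0.63,0.56],[0.55,-0.63,0.615]],"turn":[[0,0,0],[0,0,0],[0,0,0],[0,0,0],[0,0,0],[0,0,0],[0,0,0],[0,0,0],[0,0,0],[0,0,0],[0,0,0],[0,0,0]]}'
python3 go.py .045 0 .234
python3 -c "
from h import *
im=manip.camera('scene')[0]; cv2.imwrite('pics/s2.png',cv2.resize(im[40:290,130:400,::-1],(800,740))[:600])"
```

```text
clock: 9.02
position: [0.6543, 0.1108, 0.3014]
ee_rot: [-0.704, 0.051, -0.056, 0.706]
ft_force: [0.1, -0.9, 1.0]
grip_width: 0.001
t 9.03 bal [0.0448 0.0011] 0.3014 F [ 0.22585338 -0.86555777] 0.96
offset [-0.001  0.337 -0.007] turn y 0.004 tilt 0.44 j [ 0.21  0.47 -0.67  1.21  0.28  1.55 -0.56]
```

View pics/s2.png

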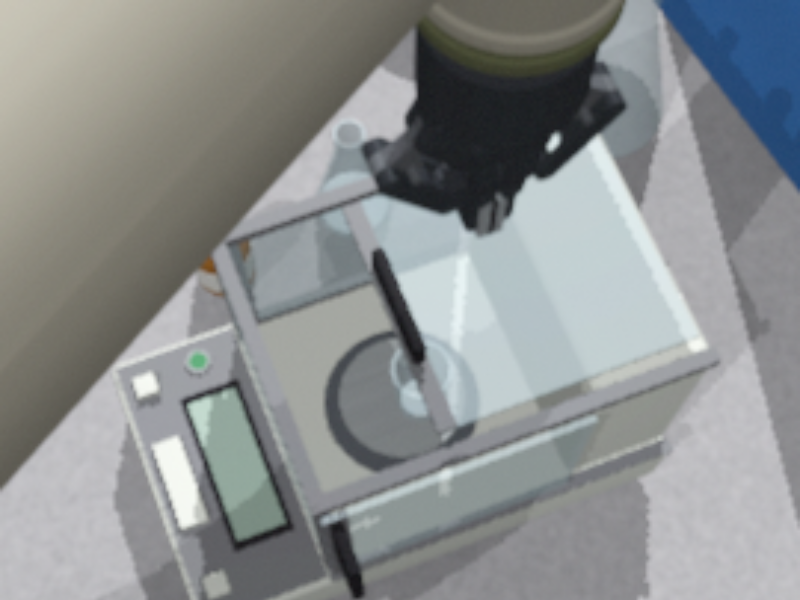

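The right fin (345,555) is now at the front frame, so the door is shut. The fingers are behind the top grip (400,305).

```bash
python3 -m pendant '{"offset":[[0,0.1,0],[0,0.2,0],[0,0.28,0],[0,0.33,0],[-0.04,0.33,0],[-0.08,0.33,0],[-0.12,0.33,0],[-0.15,0.33,0],[-0.18,0.33,0],[-0.22,0.33,0],[-0.26,0.33,0],[-0.3,0.33,0]],"turn":[[0,0,0],[0,0,0],[0,0,0],[0,0,0],[0,0,0],[0,0,0],[0,0,0],[0,0,0],[0,0,0],[0,0,0],[0,0,0],[0,0,0]]}'
python3 go.py -.058 0 .234
python3 -m pendant '{"offset":[[-0.03,0,0],[-0.06,0,0],[-0.09,0,0],[-0.12,0,0],[-0.15,0,0],[-0.17,0,0],[-0.18,0,0],[-0.19,0,0]],"turn":[[0,0,0],[0,0,0],[0,0,0],[0,0,0],[0,0,0],[0,0,0],[0,0,0],[0,0,0]]}'
python3 go.py -.058 0 .234
```

```text
clock: 10.58
position: [0.5951, 0.1209, 0.2353]
ee_rot: [-0.704, 0.051, -0.056, 0.707]
ft_force: [2.4, -1.3, 3.4]
grip_width: 0.003
t 10.57 bal [-0.0151  0.002 ] 0.2353 F [ 2.57515644 -0.87422498] 3.45
offset [-0.214  0.005 -0.009] turn y 0.005 tilt 0.49 j [ 0.27  0.37 -0.7   1.48  0.24  1.37 -0.59]
clock: 11.58
position: [0.5575, 0.1266, 0.235]
ee_rot: [-0.704, 0.051, -0.056, 0.707]
ft_force: [1.4, -0.1, 2.0]
grip_width: 0.003
t 11.57 bal [-0.0532  0.0018] 0.235 F [1.41167503 0.09835458] 2.01
offset [-0.024  0.005 -0.009] turn y 0.005 tilt 0.49 j [ 0.3   0.28 -0.72  1.58  0.19  1.34 -0.59]
```

```bash
python3 -m pendant '{"offset":[[-0.01,0,0],[-0.02,0,0]],"turn":[[0,0,0],[0,0,0]]}'
python3 go.py -.058 0 .234
python3 -m pendant '{"offset":[[-0.008,0,0],[-0.014,0,0]],"turn":[[0,0,0],[0,0,0]]}'
python3 go.py -.058 0 .234
```

```text
clock: 11.82
position: [0.5534, 0.1272, 0.2349]
ee_rot: [-0.703, 0.051, -0.056, 0.707]
ft_force: [1.5, -1.0, 1.9]
grip_width: -0.001
t 11.82 bal [-0.0573  0.0018] 0.2349 F [ 1.64125542 -0.72614093] 1.89
offset [-0.003  0.005 -0.009] turn y 0.005 tilt 0.49 j [ 0.3   0.28 -0.73  1.59  0.19  1.34 -0.59]
clock: 12.08
position: [0.5506, 0.1277, 0.2349]
ee_rot: [-0.703, 0.051, -0.056, 0.707]
ft_force: [1.2, -1.4, 1.7]
grip_width: -0.004
t 12.07 bal [-0.0602  0.0018] 0.2349 F [ 1.37518502 -1.16226768] 1.71
offset [ 0.011  0.005 -0.009] turn y 0.004 tilt 0.49 j [ 0.31  0.27 -0.73  1.59  0.18  1.34 -0.59]
```

```bash
python3 -m pendant '{"offset":[[-0.008,0,0],[-0.015,0,0]],"turn":[[0,0,0],[0,0,0]]}'
python3 go.py -.058 0 .234
python3 -m pendant '{"offset":[[-0.008,0,0],[-0.015,0,0]],"turn":[[0,0,0],[0,0,0]]}'
python3 go.py -.058 0 .234
```

```text
clock: 12.32
position: [0.5494, 0.1277, 0.2352]
ee_rot: [-0.703, 0.05, -0.058, 0.707]
ft_force: [14.9, -0.1, -3.1]
grip_width: -0.001
t 12.32 bal [-0.0613  0.0017] 0.2352 F [14.70988851  2.17903189] -3.08
offset [ 0.017  0.006 -0.008] turn y 0.003 tilt 0.73 j [ 0.31  0.26 -0.73  1.6   0.18  1.33 -0.59]
clock: 12.58
position: [0.5491, 0.1276, 0.2357]
ee_rot: [-0.703, 0.048, -0.06, 0.707]
ft_force: [18.1, -1.3, -2.2]
grip_width: 0.004
t 12.57 bal [-0.0617  0.0015] 0.2357 F [18.08759003  1.48036713] -2.23
offset [ 0.018  0.009 -0.007] turn y 0.002 tilt 1.07 j [ 0.31  0.26 -0.73  1.61  0.18  1.33 -0.59]
```

Stopped hard at the expected place, so the top door is shut. Back off, lift and go over the tare key, then check.

```bash
python3 -m pendant '{"offset":[[0.03,0,0],[0.07,0,0],[0.08,-0.1,0],[0.08,-0.22,0],[0.08,-0.3,0],[0,-0.32,0],[-0.1,-0.32,0],[-0.2,-0.32,0],[-0.3,-0.32,0],[-0.4,-0.32,0],[-0.48,-0.32,0],[-0.53,-0.32,0]],"turn":[[0,0,0],[0,0,0],[0,0,0],[0,0,0],[0,0,0],[0,0,0],[0,0,0],[0,0,0],[0,0,0],[0,0,0],[0,0,0],[0,0,0.015]]}'
python3 go.py -.167 0 .09
python3 - <<'E'
from h import *
a=manip.camera('side')[0]; b=manip.camera('wrist')[0]
cv2.imwrite('pics/c3.png',np.hstack([cv2.resize(a[110:300,150:300],(400,507)),cv2.resize(b,(400,507))])[...,::-1])
E
```

```text
clock: 14.08
position: [0.4424, 0.1436, 0.2979]
ee_rot: [-0.703, 0.052, -0.056, 0.707]
ft_force: [0.7, 0.4, -0.2]
grip_width: 0.003
t 14.07 bal [-0.1695  0.0009] 0.2979 F [0.61036499 0.49985456] -0.15
offset [ 0.008  1.04  -0.012] turn y 0.002 tilt 0.49 j [ 0.38 -0.03 -0.76  1.73 -0.02  1.43 -0.53]
```

View pics/c3.png

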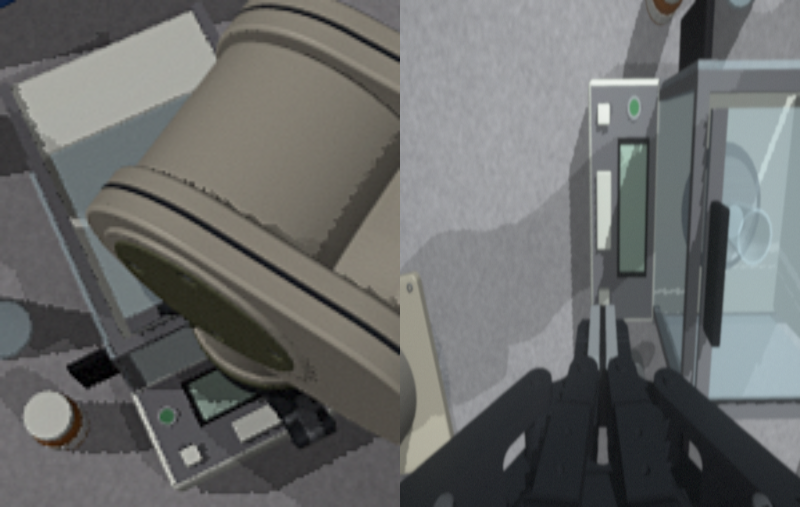

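The top grip is against the front frame, so both doors are shut. The fingers are in line with the tare key column (602 vs 604). Descend.

```bash
python3 -m pendant '{"offset":[[0,0.12,0],[0,0.25,0],[0,0.38,0],[0,0.5,0],[0,0.62,0],[0.005,0.73,0],[0.005,0.82,0],[0.006,0.9,-0.005],[0.006,0.96,-0.005],[0.006,1.0,-0.01],[0.006,1.0,-0.01]],"turn":[[0,0,0],[0,0,0],[0,0,0],[0,0,0],[0,0,0],[0,0,0],[0,0,0],[0,0,0],[0,0,0],[0,0,0],[0,0,0]]}'
python3 go.py -.168 0 .0755
python3 - <<'E'
from h import *
b=manip.camera('wrist')[0]
cv2.imwrite('pics/w4.png',b[...,::-1])
E
```

```text
clock: 15.55
position: [0.4447, 0.1426, 0.0976]
ee_rot: [-0.703, 0.052, -0.056, 0.707]
ft_force: [-0.1, -0.0, -0.4]
grip_width: 0.002
t 15.55 bal [-0.1672  0.0003] 0.0976 F [-0.12229836 -0.05952404] -0.44
offset [-0.005  0.111 -0.002] turn y 0.002 tilt 0.48 j [ 0.32  0.18 -0.77  1.99  0.14  1.01 -0.67]
```

View pics/w4.png

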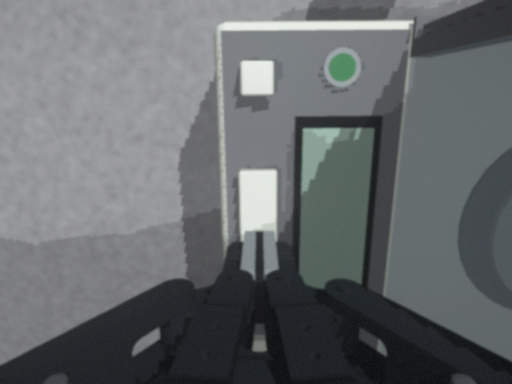

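Fingertips (col 260) are centred on the tare key (cols 240-278), narrower than it. Press in small steps.

```bash
python3 -m pendant '{"offset":[[0,0.04,0],[0,0.08,0],[0,0.105,0],[0,0.12,0],[0,0.13,0],[0,0.138,0]],"turn":[[0,0,0],[0,0,0],[0,0,0],[0,0,0],[0,0,0],[0,0,0]]}'
python3 go.py -.168 0 .0675
python3 -m pendant '{"offset":[[0,0.005,0],[0,0.01,0]],"turn":[[0,0,0],[0,0,0]]}'
python3 go.py -.168 0 .0675
```

```text
clock: 16.35
position: [0.4451, 0.1429, 0.0705]
ee_rot: [-0.703, 0.052, -0.056, 0.708]
ft_force: [-0.5, -0.1, 2.0]
grip_width: 0.001
t 16.35 bal [-0.1667  0.0007] 0.0705 F [-0.46351599 -0.14301374] 2.0
offset [-0.006  0.015 -0.004] turn y 0.002 tilt 0.51 j [ 0.3   0.23 -0.76  2.02  0.19  0.96 -0.71]
clock: 16.6
position: [0.4452, 0.143, 0.0686]
ee_rot: [-0.703, 0.052, -0.056, 0.708]
ft_force: [-1.7, -0.9, 3.3]
grip_width: 0.0
t 16.6 bal [-0.1667  0.0007] 0.0686 F [-1.55952071 -1.16378485] 3.26
offset [-0.006  0.006 -0.004] turn y 0.002 tilt 0.51 j [ 0.3   0.23 -0.76  2.02  0.19  0.96 -0.71]
```

```bash
python3 -m pendant '{"offset":[[0,0.006,0],[0,0.011,0],[0,0.011,0]],"turn":[[0,0,0],[0,0,0],[0,0,0]]}'
python3 go.py -.168 0 .0675
```

```text
clock: 16.98
position: [0.4453, 0.143, 0.0673]
ee_rot: [-0.703, 0.052, -0.056, 0.707]
ft_force: [-7.0, -3.5, 18.4]
grip_width: 0.001
t 16.98 bal [-0.1666  0.0007] 0.0673 F [-6.36369651 -4.56337229] 18.41
offset [-0.007 -0.001 -0.004] turn y 0.002 tilt 0.47 j [ 0.3   0.23 -0.76  2.02  0.19  0.95 -0.71]
```

Fully down: z 67.3 mm and the force rises past 5 N to 18 N. Lift straight up, then draw back towards the robot for a final check.

```bash
python3 -m pendant '{"offset":[[0,-0.02,0],[0,-0.08,0],[0,-0.2,0],[0,-0.35,0],[0,-0.52,0],[0,-0.7,0],[0,-0.85,0],[0,-0.95,-0.1],[0,-1,-0.25],[0,-1,-0.45],[0,-1,-0.65],[0,-1,-0.8]],"turn":[[0,0,0],[0,0,0],[0,0,0],[0,0,0],[0,0,0],[0,0,0],[0,0,0],[0,0,0],[0,0,0],[0,0,0],[0,0,0],[0,0,0]]}'
python3 -m pendant '{"offset":[[0,-0.05,-0.15],[0,-0.05,-0.35],[0,-0.05,-0.55],[0,-0.05,-0.75],[0,-0.05,-0.9],[0,-0.05,-1.0],[0,-0.05,-1.0]],"turn":[[0,0,0],[0,0,0],[0,0,0],[0,0,0],[0,0,0],[0,0,0],[0,0,0]]}'
python3 go.py 0 0 .3
python3 - <<'E'
from h import *
im=[]
for n in("scene","side"):
    a,d,w=pts(n); np.save(n+"_w.npy",w); cv2.imwrite(n+".png",a[...,::-1]); im.append(a)
cv2.imwrite('pics/f5.png',np.hstack([cv2.resize(im[0][40:300,130:400],(400,385)),cv2.resize(im[1][90:310,120:350],(400,385))])[...,::-1])
E
```

```text
clock: 18.48
position: [0.4194, -0.0178, 0.2668]
ee_rot: [-0.703, 0.052, -0.057, 0.707]
ft_force: [0.2, 0.3, 0.3]
grip_width: -0.002
clock: 19.35
position: [0.3885, -0.2162, 0.2756]
ee_rot: [-0.703, 0.053, -0.057, 0.707]
ft_force: [-0.0, 1.0, 1.1]
grip_width: 0.002
t 19.35 bal [-0.1675 -0.3629] 0.2756 F [-0.19337195  0.98194057] 1.12
offset [ 0.836 -0.104  1.816] turn y -0.001 tilt 0.53 j [ 0.73 -0.08 -0.3   1.83 -0.03  1.39  0.28]
```

View pics/f5.png

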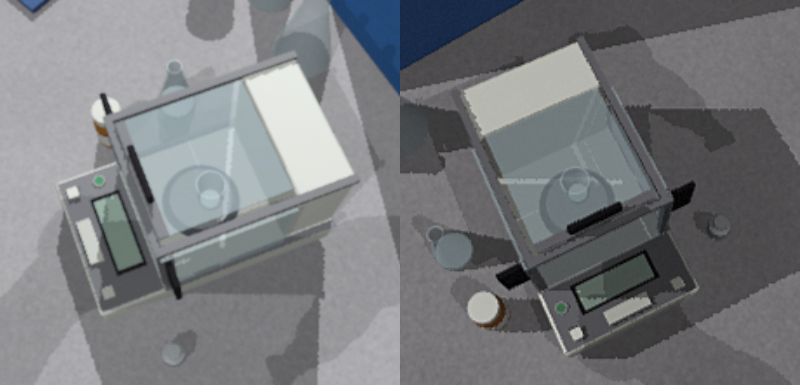

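Both views show the top grip and right fin at the front frame; beaker, flask, jar and weight are where they were. Numeric check next.

```bash
sed -i 's/top=(413,222),right=(451,333)/top=(351,246),right=(386,358)/; s/top=(340,289),right=(417,270)/top=(363,334),right=(442,315)/' m.py; python3 m.py | grep -E "bal|tare|keyd"
```

```text
scene tare 286 [0.4446 0.143  0.0715] depthz 0.0709
keydist 0.1508 yaw -7.99 O [0.6099 0.1198]
top bal xy [-0.0769 -0.0054]
right bal xy [-0.0835 -0.1218]
left bal xy [-0.0814  0.1143]
side tare 189 [0.4456 0.1437 0.0715] depthz 0.0721Traceback (most recent call last):
  File "m.py", line 15, in <module>
    sub=lab[v-6:v+7,u-6:u+7]; l=np.bincount(sub[sub>0]).argmax(); L=lab==l
                                ~~~~~~~~~~~~~~~~~~~~~~~~~~~~~~^^
ValueError: attempt to get argmax of an empty sequence
```

```bash
python3 -c "
from workcell import manip
print(manip.hand_in())"
```

```text
the job is handed in; nothing more can be done
None
```

I shut the right door, then the top door, with the closed fingertips. Then I pressed the tare key fully down once and lifted clear. The job was handed in with the robot clock at about 19.5 s, with the arm drawn back and touching nothing.

- **Doors:** I pushed each one until it stopped hard. The contact force at the stops reached about 37 N on the right door and 18 N on the top one. The final scene view puts the top grip at balance x -77 mm (-76 when shut) and the right fin at -83.5 mm (-82 when shut). That is within the camera error.
- **Tare key:** it bottomed at z 67.3 mm with about 18 N upwards on the fingertip. Its measured height afterwards is the same as at the start, so it came back up.
- **Other things:** the beaker, flask, jar, weight and left door look unmoved, judged by eye in the last picture. The fingertips stayed on the tare key and did not touch the power or print keys.
- **Failed check:** the numeric check on the side view failed because a key in shadow fell below the brightness threshold. For the doors, that view only confirms the result by eye. The same shadow made the final key spacing in the scene view read 151 mm instead of 156, so the yaw from that last check is about 1° off.

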